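# Clamp glued frame corners in a jack press

## Task

Put the L-shaped frame corners into the press for their glue to set: stack all of them flat and centred on the jack's platform, each with its elbow pointing opposite to the one below so that the pile is balanced, and lay the sanding block flat and centred on top. Then swing the arm back over the pile as far as it goes, and wind the jack up by its knob until the block just lifts the sprung foot by a few millimetres (about 3 to 5), never pressing the foot far up. Leave the other things on the table alone.

Things in the scene. Friction and masses are not known exactly. Their poses are not given: they have to be found in the camera images.
- press_mid (a point): Press: plywood board 160 x 315 x 12 mm fixed on the table, with a scissor lab jack, a pillar at its back left corner and a knob at its right. This point is on the board's top, below the platform's centre. At yaw 0 (it varies by 0.2 rad) x points away from the robot, y left. In its frame: knob axis at (0, -145) mm, pillar (20 mm across, 215 mm tall) at (65, 95) mm.
- platform_top (a point): Centre of the upper face of the jack's platform, an aluminium plate 105 mm (x) by 115 mm (y); same axes as the press. 72 mm above the table when the jack is down. It rises 8 mm for each radian the knob is turned.
- knob_grip (a point): The jack's black knob: an upright bar grip 46 mm long, 12 mm thick and 26 mm tall, on a disc 46 mm across and 6 mm thick, turning about a vertical axis. This point is on the axis, 76 mm above the table, 12 mm below the bar's top and 14 mm above the disc. Its x axis runs along the bar.
- jack_knob (a joint): Turn of the knob in rad: 0 = jack fully down, the bar then lies along the press's x axis; grows CLOCKWISE seen from above, which raises the platform (8 mm per rad), up to 6.6 rad (end stop). Turning takes about 0.15 to 0.25 N m; it stays where it is left, the load does not turn it back.
- swing_arm (a joint): Angle in rad of the level steel arm on the pillar: 0 = end stop with the foot over the platform's centre; grows clockwise seen from above, taking the foot away to the press's left front (starts at 1.5 to 2.0, stop at 2.2). Light friction, stays where left. Arm 26 mm wide, underside 198, top 212 mm above the table; the foot is 115 mm from the pillar's axis.
- swing_handle (a point): Upright round wooden peg on top of the swing arm, 16 mm across, standing from 212 to 255 mm above the table, 62 mm from the pillar's axis. This point is on the peg's axis, 235 mm above the table. Its x axis points along the arm from the pillar to the foot.
- foot (a joint): Lift in m of the sprung foot on the arm's free end: 0 = hanging down on its stop; it is pushed upward against a light spring (2 N to start, 0.35 N more for each mm) up to 0.014. Its brass cap above the arm rises with it.
- foot_face (a point): Centre of the underside of the foot, a steel disc 44 mm across; 176 mm above the table while the foot hangs on its stop.
- corner_0_mid (a point): One of two to four L-shaped wooden frame corners, all alike (some absent): legs 70 mm long outside, 26 mm wide, 14 mm thick, 45 g; either face may lie up. This point is its balance point, half-way up (7 mm), practically at the L's inner corner. Its x and y axes run along the legs: outer corner (elbow) at (-26.5, -26.5) mm, leg ends at x = +43.5 and y = +43.5 mm.
- corner_0_elbow (a point): Outer corner (elbow) of the same L as corner_0_mid, half-way up.
- corner_1_mid (a point): One of two to four L-shaped wooden frame corners, all alike (some absent): legs 70 mm long outside, 26 mm wide, 14 mm thick, 45 g; either face may lie up. This point is its balance point, half-way up (7 mm), practically at the L's inner corner. Its x and y axes run along the legs: outer corner (elbow) at (-26.5, -26.5) mm, leg ends at x = +43.5 and y = +43.5 mm.
- corner_1_elbow (a point): Outer corner (elbow) of the same L as corner_1_mid, half-way up.
- corner_2_mid (a point): One of two to four L-shaped wooden frame corners, all alike (some absent): legs 70 mm long outside, 26 mm wide, 14 mm thick, 45 g; either face may lie up. This point is its balance point, half-way up (7 mm), practically at the L's inner corner. Its x and y axes run along the legs: outer corner (elbow) at (-26.5, -26.5) mm, leg ends at x = +43.5 and y = +43.5 mm.
- corner_2_elbow (a point): Outer corner (elbow) of the same L as corner_2_mid, half-way up.
- corner_3_mid (a point): One of two to four L-shaped wooden frame corners, all alike (some absent): legs 70 mm long outside, 26 mm wide, 14 mm thick, 45 g; either face may lie up. This point is its balance point, half-way up (7 mm), practically at the L's inner corner. Its x and y axes run along the legs: outer corner (elbow) at (-26.5, -26.5) mm, leg ends at x = +43.5 and y = +43.5 mm.
- corner_3_elbow (a point): Outer corner (elbow) of the same L as corner_3_mid, half-way up.
- block_mid (a point): Pine sanding block, 57 mm (its x) by 112 mm (its y), 34 mm tall, about 0.09 kg; this point is at its centre, half-way up (17 mm above its underside).
- eraser: Small eraser, 25 x 43 x 15 mm; a bystander, to be left alone. Origin at the middle of its underside.
- jar: Small varnish jar, 53 mm across, 73 mm tall; a bystander, to be left alone. Origin at the middle of its underside.

How it is judged:
By the outcome, as a careful person would: the job done as asked, in the order asked, and still so for the second after the job is handed in, with the robot touching nothing.
Of corner_0, corner_1, corner_2, corner_3 only 2 to 4 are there at a start; the rules pass over those that are not, and their reading is None.
Once in a run the grip may slacken for a moment while it holds something.
It also fails if it takes over 192 s, if anything falls off the work surface, if the arm or the gripper's body presses on something with over 40 N, if the wrist force passes 120 N, or if a joint passes its speed limit or range.

## Robot

A 6-joint arm with a two-finger parallel gripper is mounted at the origin on the work surface; the furniture and walls round the work are solid. World frame = base frame: x ahead of the robot, y to its left, z up, the work surface at z = 0. Lengths are in m, angles in rad, forces in N, time in s.
With the tool pointing down it reaches from about 0.4 to 0.825 m from the base axis. Payload 7 kg.
Tool frame: the origin (TCP) lies at the very end of the fingers, on their centre line; the grasp point (between the pads) lies 19 mm behind it; z points along the fingers, x is the direction in which the jaws open and shut, and the axes are right-handed (so a half turn about z gives the same grasp; the last joint's range is limited). The gripper opens to 88 mm and grips with 3 to 60 N. Pads are 19 mm wide; open, the fingers measure 130 mm over their backs; the gripper's body (78 mm by 193 mm) begins 47 mm behind the grasp point.
Start: joints at [-0.983, 0.359, 0.012, 0, -1.224, -0.288], TCP at [0.199, -0.645, 0.227] pointing down, gripper open.
Joint ranges: [-3.07, 3.07], [-1.43, 2.12], [-1.02, 1.25], [-3.03, 1.67], [-3.05, -0], [-3.03, 3.03]. Speed limits (rad/s): [2.39, 2.39, 3.01, 3.14, 3.14, 3.14].

## Interface

Orientations are given as [roll, pitch, yaw] about the fixed x, y, z axes, in that order (R = Rz(yaw) Ry(pitch) Rx(roll)).
In Python, from station import telemetry, grab_frame, arm, regions_of, pinpoint gives the robot as it stands. The module is installed in compiled form; this text tells all that it offers.
- The arm moves only by the shell command python3 -m inch 'ROWS' [FORCE]. ROWS is text: rows parted by semicolons, each of 7 numbers parted by spaces: the opening, from 0 (shut) to 1 (fully open), then the shift along the world's x, y, z in cm, then the turn, a rotation vector about the world's x, y, z in degrees. A call has 1 to 12 rows; each row is the pose to reach, as a shift and turn from the pose measured when the call began; what a row does not reach only later rows make up. A row lasts 1/8 s, in which the tool goes at most 62.5 mm and 10.7 degrees, less where a joint would pass 70% of its speed; a pose out of reach is approached as far as the arm can. A call with a gripper value outside its range is refused whole. The fingers move at their own pace and stop on an object; FORCE is the grip in N (left out, the last holds). Time passes only in rows, so rows that repeat a pose let the fingers close. It gives the time, the measured TCP pose, the force and the opening at its end, in the units of the state.
- telemetry.get_state(): the state, without advancing time (a new reading comes with each control period).
- grab_frame(name): name is "scene" or "top" or "wrist"; returns a dict with "pixels" (384x512x3 uint8, red, green, blue), "fx", "fy", "cx", "cy" (pixels), "R" (3x3) and "t" (3): a world point X has camera coordinates R X + t. Camera axes: x right, y down, z forward; pixel columns grow to the right and rows downward; lengths in m; the calibration is good to about 2 mm. A picture is of the moment at which its call begins. There is no depth.
- arm.job_done(): hands the job in, once; it reports no verdict.
Trained networks look in the newest picture that a camera, given by its name, has taken for a name from the list of things; names that differ only in an ending like _2 or _b are one class to them, and where a whole thing is asked for, a point or a joint stands for the part that bears it (a point fixed in the world has none). Each returns a list of dicts, best first, with "p" (0 to 1); they miss things now and then, are a little off and sometimes report something else, mostly with a low value. They report only what shows in the picture. A call takes as long as a camera call.
- regions_of(camera, name): "pixels" (384x512 bool, what is visible of it) and "bbox" ([left, top, right, bottom] in pixels, round what is visible of it).
- pinpoint(camera, name): "location" ([column, row] in pixels: a listed point, or the origin of a listed thing).
The state is a dict: "t": time; "q": joint angles; "qd": joint speeds; "joint_efforts": joint torques, N m; "eef_pos": TCP position; "ee_rot": TCP orientation; "force": force on the tool from outside, world axes, zero at the start; "moment": the same for the moment, N m; "width": finger opening in m.
Only numpy, scipy, OpenCV 4.12 (cv2) and the standard library are available. Lean on these libraries where they do the work, as an engineer would, in place of code of your own. Each camera call takes 0.05 s, during which the arm holds its last target. There are 200 camera calls.

## Working session

There is one attempt and no reset: what is moved stays moved. The work goes in short steps, Python scripts to look and compute and a shell command to move; the robot and the scene stay as the last step left them, time stands still between calls to the robot, and variables do not carry over. Pictures are saved under pics/ and viewed, about 12 in all and at most 16, crops included, and the job is handed in when it is done.

```bash
mkdir -p pics; cat > h.py <<'E'
import numpy as np, cv2
from station import telemetry, grab_frame, arm, regions_of, pinpoint
def save(f,n,crop=None,s=1):
    im=f["pixels"][...,::-1]
    if crop: im=im[crop[1]:crop[3],crop[0]:crop[2]]
    cv2.imwrite("pics/"+n,cv2.resize(im,None,fx=s,fy=s,interpolation=cv2.INTER_CUBIC))
def back(f,uv,z):
    d=np.array([(uv[0]-f["cx"])/f["fx"],(uv[1]-f["cy"])/f["fy"],1.])
    d=f["R"].T@d; c=-f["R"].T@f["t"]
    return c+d*(z-c[2])/d[2]
def proj(f,X):
    p=f["R"]@np.asarray(X)+f["t"]; return np.array([f["cx"]+f["fx"]*p[0]/p[2],f["cy"]+f["fy"]*p[1]/p[2]])
Z=dict(press_mid=.012,platform_top=.072,knob_grip=.076,swing_handle=.235,foot_face=.176,corner_0_mid=.007,corner_0_elbow=.007,block_mid=.017,eraser=0,jar=0)
E
python3 - <<'E'
from h import *
np.set_printoptions(precision=4,suppress=True)
f={c:grab_frame(c) for c in("scene","top")}
a=np.vstack([f["top"]["pixels"],f["scene"]["pixels"]])
for c in f:
    save(f[c],c+"0.png",s=1.5)
    print(c,"cam",-f[c]["R"].T@f[c]["t"])
    for n in Z:
        for r in pinpoint(c,n):
            if r["p"]>.2: print(c,n,round(r["p"],2),np.round(r["location"]),back(f[c],r["location"],Z[n])[:2])
print(telemetry.get_state())
E
```

```text
scene cam [0.9691 0.7722 1.7543]
scene press_mid 0.67 [279. 239.] [0.4235 0.1888]
scene platform_top 0.73 [281. 234.] [0.4226 0.1958]
scene platform_top 0.39 [213. 165.] [ 0.4596 -0.2202]
scene knob_grip 0.5 [256. 207.] [0.4356 0.0451]
scene swing_handle 0.67 [302. 245.] [0.4435 0.3264]
scene foot_face 0.66 [316. 254.] [0.4042 0.3657]
scene corner_0_mid 0.44 [216. 169.] [ 0.4424 -0.2306]
scene corner_0_elbow 0.65 [198. 146.] [ 0.4371 -0.3812]
scene corner_0_elbow 0.46 [219. 162.] [ 0.4131 -0.2551]
scene block_mid 0.82 [198. 143.] [ 0.4327 -0.3872]
scene block_mid 0.6 [226. 150.] [ 0.3563 -0.2853]
scene jar 0.69 [309. 288.] [0.4538 0.4097]
top cam [0.2844 0.0381 1.298 ]
top platform_top 0.7 [198. 185.] [0.4216 0.1902]
top knob_grip 0.65 [242. 182.] [0.4319 0.0522]
top swing_handle 0.74 [143. 168.] [0.4512 0.3213]
top foot_face 0.68 [137. 187.] [0.4069 0.3528]
top corner_0_mid 0.76 [331. 180.] [ 0.4445 -0.2496]
top corner_0_mid 0.26 [132. 185.] [0.4304 0.4158]
top corner_0_elbow 0.53 [332. 189.] [ 0.4147 -0.2498]
top block_mid 0.73 [374. 182.] [ 0.4344 -0.3929]
top block_mid 0.44 [198. 182.] [0.4374 0.1971]
top eraser 0.64 [136. 197.] [0.393  0.4058]
top jar 0.54 [132. 179.] [0.4534 0.417 ]
{'t': 1.1, 'q': array([-0.9829,  0.3586,  0.0119, -0.    , -1.2241, -0.2881]), 'qd': array([ 0.0005,  0.0001,  0.0009,  0.    , -0.0004,  0.0002]), 'joint_efforts': array([ -0.0003, -58.239 ,  29.3304,   7.0027,   0.0124,  -0.0001]), 'eef_pos': array([ 0.1993, -0.6449,  0.2265]), 'ee_rot': array([ 3.1416, -0.    ,  1.8706]), 'force': array([ 0.3732, -0.2932,  0.8224]), 'moment': array([-0.0031,  0.0179, -0.0213]), 'width': 0.08788223302257218}
```

View pics/top0.png

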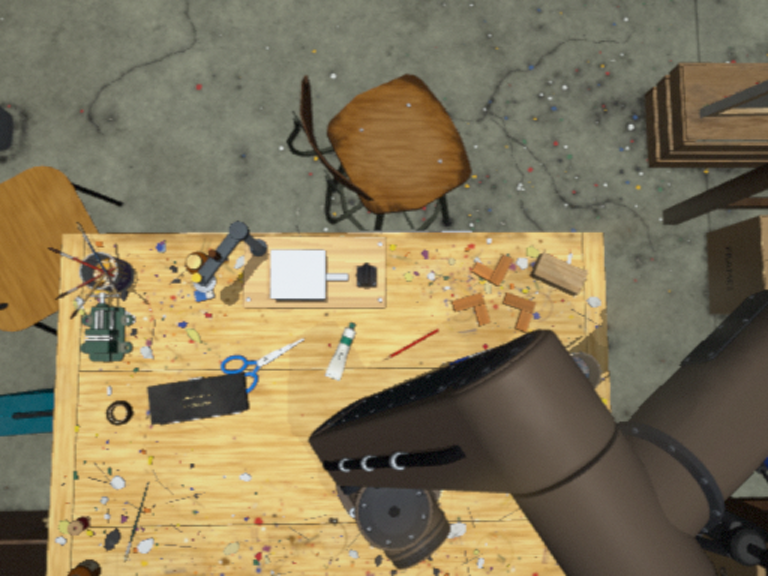

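View pics/scene0.png

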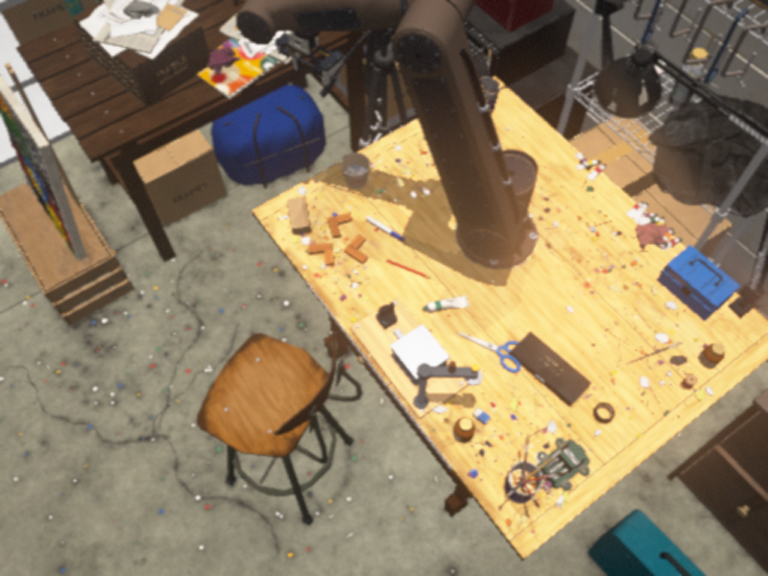

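The top view shows three corners at about (493,270), (471,306) and (520,311) in the 1.5x picture. The block is at (559,273), the platform at (298,275), the knob at (367,275), and the swing arm is off to the left. I'll go over the corners for a close look.

```bash
R="22 33 14 0 0 -17.2"; python3 -m inch '1 22 33 14 0 0 -17;1 22 33 14 0 0 -17;1 22 33 14 0 0 -17;1 22 33 14 0 0 -17;1 22 33 14 0 0 -17;1 22 33 14 0 0 -17;1 22 33 14 0 0 -17;1 22 33 14 0 0 -17;1 22 33 14 0 0 -17;1 22 33 14 0 0 -17'
python3 - <<'E'
from h import *
np.set_printoptions(precision=4,suppress=True)
f=grab_frame("wrist"); save(f,"w1.png",s=1.5)
print("cam",-f["R"].T@f["t"],f["R"][2])
for n in("corner_0_mid","corner_0_elbow","block_mid"):
    for r in pinpoint("wrist",n):
        if r["p"]>.2: print(n,round(r["p"],2),np.round(r["location"]),back(f,r["location"],Z[n])[:2])
E
```

```text
t: 2.35
eef_pos: [0.4187, -0.3155, 0.366]
ee_rot: [-3.141, -0.0, 1.573]
force: [-1.0, -0.2, 0.5]
width: 0.0879
cam [ 0.3495 -0.315   0.5239] [ 0.2593  0.     -0.9658]
corner_0_mid 0.87 [303. 166.] [ 0.4466 -0.2337]
block_mid 0.65 [218. 161.] [ 0.4365 -0.3857]
```

View pics/w1.png

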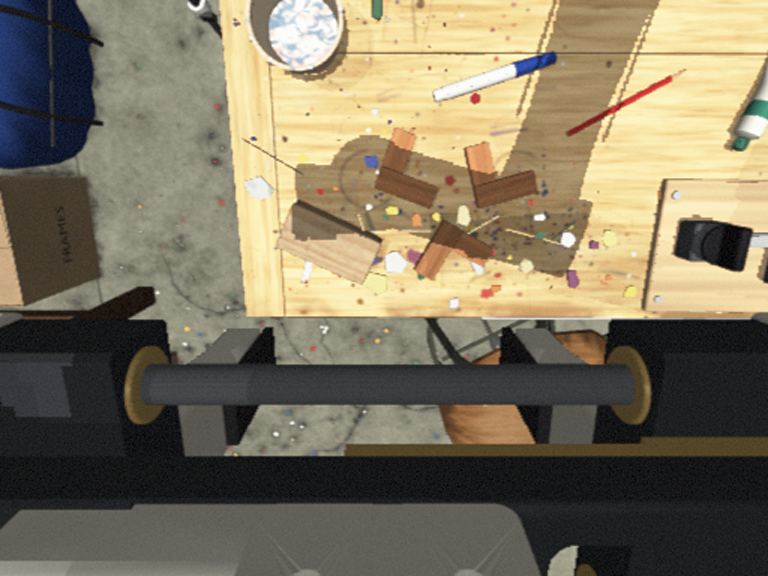

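The wrist view shows all three L's lit, at (408,170), (500,178) and (452,250), with the block at (330,240) and the knob at (712,245). I'll fit their silhouettes to the network masks.

```bash
cat >> h.py <<'E'
from scipy.optimize import minimize
LS=np.array([[-26.5,-26.5],[43.5,-26.5],[43.5,-.5],[-.5,-.5],[-.5,43.5],[-26.5,43.5]])/1e3
BS=np.array([[-28.5,-56],[28.5,-56],[28.5,56],[-28.5,56]])/1e3
PS=np.array([[-52.5,-57.5],[52.5,-57.5],[52.5,57.5],[-52.5,57.5]])/1e3
def sil(f,S,p,z0,h,k=4):
    c,s=np.cos(p[2]),np.sin(p[2]); W=S@np.array([[c,s],[-s,c]])+p[:2]
    m=np.zeros((384*k,512*k),np.uint8)
    for z in np.linspace(z0,z0+h,6):
        q=np.array([proj(f,[*w,z]) for w in W]); cv2.fillPoly(m,[np.int32(np.round((q+.5)*k*16))],1,shift=4)
    return cv2.resize(m.astype(np.float32),(512,384),interpolation=cv2.INTER_AREA)
def fit(f,mask,S,z0,h,yaws,c0=None):
    M=mask.astype(np.float32)
    if c0 is None:
        r,c=np.nonzero(mask); c0=back(f,[c.mean(),r.mean()],z0+h/2)[:2]
    def cost(p):
        m=sil(f,S,[p[0]/100,p[1]/100,p[2]],z0,h); return 1-np.minimum(m,M).sum()/np.maximum(m,M).sum()
    best=None
    for y in yaws:
        x0=[c0[0]*100,c0[1]*100,y]
        r=minimize(cost,x0,method="Nelder-Mead",options=dict(initial_simplex=[x0]+[np.add(x0,d) for d in([.8,0,0],[0,.8,0],[0,0,.25])],maxiter=120,xatol=.002,fatol=1e-4))
        if best is None or r.fun<best.fun: best=r
    return np.array([best.x[0]/100,best.x[1]/100,best.x[2]]),1-best.fun
E
python3 - <<'E'
from h import *
np.set_printoptions(precision=4,suppress=True)
f=grab_frame("wrist")
for r in regions_of("wrist","corner_0_mid"):
    if r["p"]>.2: print("L",round(r["p"],2),r["bbox"],*fit(f,r["pixels"],LS,0,.014,np.arange(8)*np.pi/4))
for r in regions_of("wrist","block_mid"):
    if r["p"]>.2: print("B",round(r["p"],2),r["bbox"],*fit(f,r["pixels"],BS,0,.034,[0,.8,1.6,2.4]))
E
```

```text
L 0.76 [278.0, 147.8, 328.3, 188.0] [ 0.4457 -0.2407 -0.5173] 0.9371209144592285
L 0.73 [426.8, 119.8, 512.0, 207.5] [0.3998 0.0833 5.2119] 0.1912984848022461
B 0.71 [181.2, 131.3, 256.1, 190.1] [ 0.4357 -0.3829  2.7166] 0.9505313038825989
```

```bash
cat >> h.py <<'E'
def colfit(f,boxes):
    hsv=cv2.cvtColor(f["pixels"],cv2.COLOR_RGB2HSV).astype(int)
    m=((hsv[...,0]<=12)&(hsv[...,1]>110)&(hsv[...,2]>30)).astype(np.uint8)
    m=cv2.morphologyEx(m,cv2.MORPH_CLOSE,np.ones((3,3)))
    n,l,st,ce=cv2.connectedComponentsWithStats(m)
    return [(st[i],l==i) for i in range(1,n) if st[i][4]>250]
E
python3 - <<'E'
from h import *
np.set_printoptions(precision=4,suppress=True)
f=grab_frame("wrist")
h=cv2.cvtColor(f["pixels"],cv2.COLOR_RGB2HSV)
for (c,r) in [(268,95),(272,125),(320,108),(340,125),(292,165),(310,162),(225,165),(250,110),(330,170)]: print(c,r,h[r,c])
for st,m in colfit(f,None):
    if st[4]<2500 and st[1]<200: print(st,*fit(f,m,LS,0,.014,np.arange(8)*np.pi/4))
E
```

```text
268 95 [ 13 134 228]
272 125 [ 13 142 120]
320 108 [ 12 142 222]
340 125 [ 12 137 119]
292 165 [ 12 139 195]
310 162 [ 12 130 108]
225 165 [ 18  82 227]
250 110 [118  85 138]
330 170 [ 16  95 139]
[378  50  70  41 327] [ 0.2883 -0.0586  2.7309] 0.1601349115371704
[250  95  41  42 687] [ 0.3581 -0.2975  1.2078] 0.6401817202568054
[312 102  46  35 687] [ 0.3644 -0.1915  1.8311] 0.6044874787330627
[277 147  54  38 828] [ 0.4452 -0.2377 -0.5633] 0.8087377548217773
```

```bash
sed -i 's/<=12)&(hsv\[...,1\]>110)/<=14)\&(hsv[...,1]>112)/' h.py
python3 - <<'E'
from h import *
np.set_printoptions(precision=4,suppress=True)
f=grab_frame("wrist")
for st,m in colfit(f,None):
    if st[4]<2500 and st[1]<200: print(st,*fit(f,m,LS,0,.014,np.arange(8)*np.pi/4))
E
```

```text
[378  50  70  41 345] [ 0.2919 -0.0566  2.8257] 0.16761910915374756
[ 250   85   42   53 1003] [ 0.3572 -0.2973  1.2188] 0.9186113476753235
[ 310   95   48   43 1030] [ 0.3639 -0.1907  1.827 ] 0.9049555063247681
[276 147  55  39 924] [ 0.4458 -0.2382  5.758 ] 0.8981807231903076
```

```bash
python3 -m inch '0.55 -8.1 1.1 -30 0 0 -20.2;0.55 -8.1 1.1 -30 0 0 -20.2;0.55 -8.1 1.1 -30 0 0 -20.2;0.55 -8.1 1.1 -30 0 0 -20.2;0.55 -8.1 1.1 -30 0 0 -20.2;0.55 -8.1 1.1 -30 0 0 -20.2;0.55 -8.1 1.1 -30 0 0 -20.2'
python3 - <<'E'
from h import *
np.set_printoptions(precision=4,suppress=True)
f=grab_frame("wrist"); save(f,"w2.png",s=1.2)
for st,m in colfit(f,None):
    print(st,*fit(f,m,LS,0,.014,[1.22,1.83,-.52]))
s=telemetry.get_state();print(s["eef_pos"],s["ee_rot"],s["q"])
E
```

```text
t: 3.68
eef_pos: [0.34, -0.3048, 0.0681]
ee_rot: [3.14, 0.001, 1.222]
force: [0.5, -0.1, 0.4]
width: 0.0481
[ 347  137  130   76 5361] [ 0.3647 -0.1908  1.8338] 0.8648213744163513
[ 240  163   86   80 3321] [ 0.3573 -0.2974  1.2009] 0.6527200937271118
[ 0.3406 -0.305   0.0686] [3.1381 0.0005 1.2218] [-0.2968  0.1732 -0.6658  0.001  -0.7284 -1.6237]
```

View pics/w2.png

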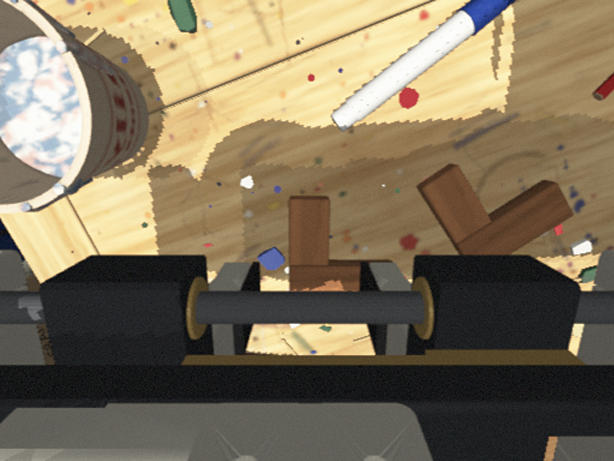

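The leg of the nearest L, at (309,230), sits squarely between the fingers, so I go down and grip.

```bash
python3 -m inch '0.55 -.25 0 -5 0 0 0;0.55 -.25 0 -6.4 0 0 0;0.55 -.25 0 -6.4 0 0 0;0 -.25 0 -6.4 0 0 0;0 -.25 0 -6.4 0 0 0;0 -.25 0 -6.4 0 0 0;0 -.25 0 -6.4 0 0 0' 25
python3 -m inch '0 0 0 5 0 0 0;0 0 0 20 0 0 0;0 0 0 20 0 0 0;0 0 0 20 0 0 0;0 0 0 20 0 0 0'
```

```text
t: 4.6
eef_pos: [0.3388, -0.3052, 0.0055]
ee_rot: [3.137, 0.001, 1.222]
force: [-0.7, 1.3, 7.4]
width: 0.0261
t: 5.22
eef_pos: [0.3398, -0.3056, 0.2079]
ee_rot: [3.131, 0.0, 1.222]
force: [0.2, 0.6, -0.9]
width: 0.0256
```

```bash
python3 -m inch '0 8 40 15 0 0 24.5;0 8 40 15 0 0 24.5;0 8 40 15 0 0 24.5;0 8 40 15 0 0 24.5;0 8 40 15 0 0 24.5;0 8 40 15 0 0 24.5;0 8 40 15 0 0 24.5;0 8 40 15 0 0 24.5;0 8 40 15 0 0 24.5;0 8 40 15 0 0 24.5;0 8 40 15 0 0 24.5'
python3 - <<'E'
from h import *
np.set_printoptions(precision=4,suppress=True)
f=grab_frame("wrist"); save(f,"w3.png",s=1.5)
for n in("platform_top","knob_grip","swing_handle","foot_face","jar"):
    for r in pinpoint("wrist",n):
        if r["p"]>.2: print(n,round(r["p"],2),np.round(r["location"]),back(f,r["location"],Z[n])[:2])
for r in regions_of("wrist","platform_top"):
    if r["p"]>.2: print("P",round(r["p"],2),r["bbox"],*fit(f,r["pixels"],PS,.069,.003,[0.05]))
h=cv2.cvtColor(f["pixels"],cv2.COLOR_RGB2HSV)
m=((h[...,1]<35)&(h[...,2]>150)).astype(np.uint8)
n,l,st,ce=cv2.connectedComponentsWithStats(m)
for i in range(1,n):
    if st[i][4]>1500: print(st[i],*fit(f,l==i,PS,.0715,.0005,[0.05]))
E
```

```text
t: 6.6
eef_pos: [0.4196, 0.0934, 0.3576]
ee_rot: [3.132, 0.001, 1.648]
force: [0.8, -0.1, -0.2]
width: 0.0254
platform_top 0.74 [320. 169.] [0.4336 0.1903]
knob_grip 0.63 [226. 164.] [0.4363 0.0458]
swing_handle 0.98 [477. 226.] [0.4492 0.3236]
foot_face 0.81 [479. 176.] [0.4076 0.3573]
foot_face 0.64 [238. 295.] [0.5942 0.0804]
jar 0.81 [429. 180.] [0.4534 0.4079]
P 0.55 [280.2, 133.7, 365.6, 202.9] [ 0.4323  0.1905 -0.0167] 0.9753603935241699
P 0.33 [45.9, 127.3, 97.0, 170.6] [ 0.4707 -0.1853 -0.5409] 0.24572038650512695
[ 282  132   81   71 4478] [ 0.4325  0.1914 -0.0019] 0.8961388468742371
```

View pics/w3.png

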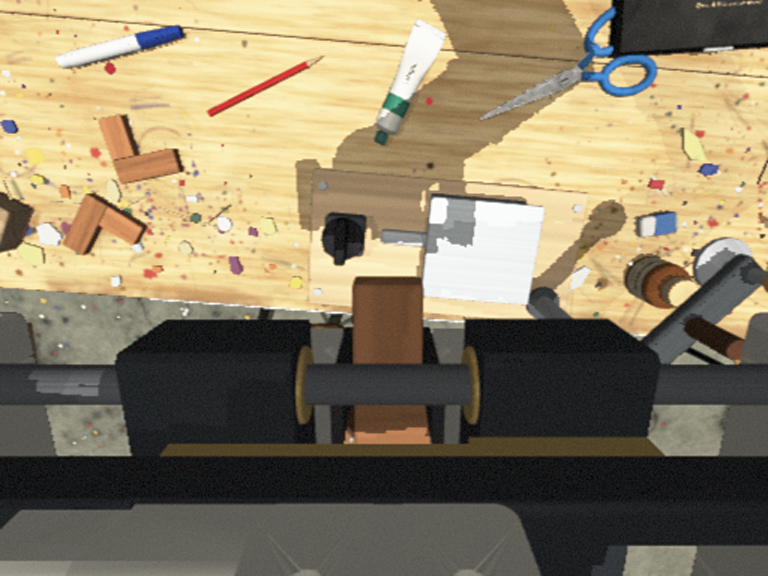

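The platform fit is (.432,.191) with yaw about -0.01, and the knob is at (.436,.046). The picture shows the held leg at (390,320), still square in the grip. Now I place the first L.

```bash
python3 -m inch '0 -.2 8.4 -10 0 .5 -5;0 -.2 8.4 -20 0 .5 -5;0 -.2 8.4 -23.5 0 .5 -5;0 -.2 8.4 -23.5 0 .5 -5;0 -.2 8.4 -23.5 0 .5 -5;0 -.2 8.4 -26.5 0 .5 -5;0 -.2 8.4 -26.5 0 .5 -5;0 -.2 8.4 -27.5 0 .5 -5;0 -.2 8.4 -27.5 0 .5 -5'
python3 - <<'E'
from h import *
f=grab_frame("scene"); save(f,"s4.png",(230,180,380,290),5)
s=telemetry.get_state();print(s["eef_pos"],s["ee_rot"],s["force"])
E
```

```text
t: 8.07
eef_pos: [0.4182, 0.1784, 0.0837]
ee_rot: [3.139, -0.001, 1.562]
force: [-0.3, -0.3, -0.7]
width: 0.0251
[0.41820933 0.1784441  0.08378533] [ 3.13901137e+00 -6.75870178e-04  1.56225253e+00] [ 0.12965089  0.33784282 -0.89786411]
```

```bash
python3 -m inch '0 0 0 -.4 0 .1 0;0 0 0 -.55 0 .1 0;0 0 0 -.55 0 .1 0;0 0 0 -.55 0 .1 0'
python3 -m inch '0.5 0 0 0 0 0 0;0.5 0 0 0 0 0 0;0.5 0 0 5 0 0 0;0.5 0 0 15 0 0 0;0.5 0 0 22 0 0 0;0.5 0 0 22 0 0 0;0.5 0 0 22 0 0 0'
python3 - <<'E'
from h import *
np.set_printoptions(precision=4,suppress=True)
f=grab_frame("top"); g=grab_frame("wrist")
a=f["pixels"][150:220,150:270]; a=cv2.resize(a,(512,300),interpolation=cv2.INTER_CUBIC)
cv2.imwrite("pics/p5.png",np.vstack([a,g["pixels"]])[...,::-1][:600])
for n,c in(("top",f),("wrist",g)):
  for st,m in colfit(c,None):
    uv=proj(c,[.432,.191,.08]); b=st
    if abs(b[0]+b[2]/2-uv[0])<40 and abs(b[1]+b[3]/2-uv[1])<60: print(n,st,*fit(c,m,LS,.072,.014,[1.56]))
E
```

```text
t: 8.62
eef_pos: [0.4182, 0.1785, 0.0783]
ee_rot: [3.141, -0.001, 1.562]
force: [-0.5, -0.6, -0.9]
width: 0.0257
t: 9.5
eef_pos: [0.4196, 0.1795, 0.3022]
ee_rot: [3.135, -0.006, 1.563]
force: [0.2, 0.5, -0.5]
width: 0.0439
wrist [ 248  143   52   52 1597] [0.4341 0.1921 1.5849] 0.8825989365577698
```

View pics/p5.png

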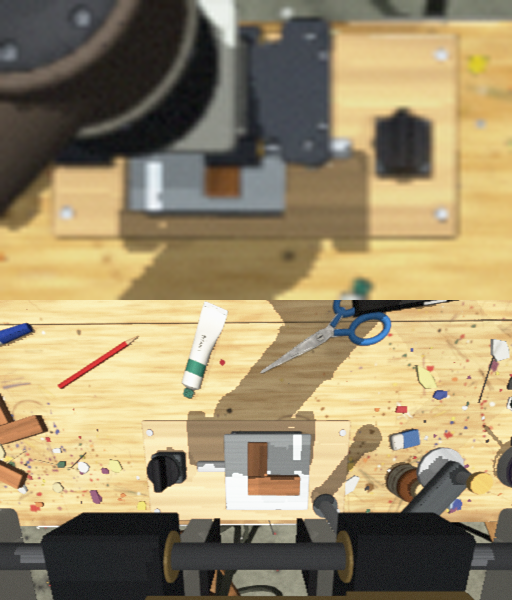

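The L lies flat on the platform, with its inner corner at about (268,176) in the wrist frame. The platform spans (225..310, 133..210), so I'll check the centring numerically in that same frame.

```bash
python3 - <<'E'
from h import *
np.set_printoptions(precision=4,suppress=True)
f=grab_frame("wrist")
for z,p in((.072,(267.5,171.5)),(.086,(268,176)),(.072,(225,134)),(.072,(310,134)),(.072,(225,210)),(.072,(310,210))): print(p,back(f,p,z)[:2])
for r in regions_of("wrist","platform_top")[:2]:
    h=cv2.convexHull(np.argwhere(r["pixels"])[:,::-1].astype(np.int32)); m=np.zeros((384,512),np.uint8); cv2.fillPoly(m,[h],1)
    print("P",round(r["p"],2),r["bbox"],*fit(f,m,PS,.069,.003,[0.]))
print(telemetry.get_state()["eef_pos"])
E
```

```text
(267.5, 171.5) [0.4289 0.192 ]
(268, 176) [0.4319 0.1922]
(225, 134) [0.3786 0.1367]
(310, 134) [0.3796 0.2473]
(225, 210) [0.4831 0.1327]
(310, 210) [0.4842 0.2512]
P 0.86 [222.9, 134.4, 312.2, 210.5] [ 0.4324  0.191  -0.0082] 0.9831586480140686
[0.4177 0.1781 0.2971]
```

```bash
python3 -m inch '0.55 3.5 -43.7 5 0 0 150.5;0.55 3.5 -43.7 5 0 0 150.5;0.55 3.5 -43.7 5 0 0 150.5;0.55 3.5 -43.7 5 0 0 150.5;0.55 3.5 -43.7 5 0 0 150.5;0.55 3.5 -43.7 5 0 0 150.5;0.55 3.5 -43.7 5 0 0 150.5;0.55 3.5 -43.7 5 0 0 150.5;0.55 3.5 -43.7 0 0 0 150.5;0.55 3.5 -43.7 -10 0 0 150.5;0.55 3.5 -43.7 -15 0 0 150.5;0.55 3.5 -43.7 -15 0 0 150.5'
python3 -c "
from h import *
s=telemetry.get_state();print(s['q'])"
```

```text
t: 11.2
eef_pos: [0.4493, -0.2584, 0.142]
ee_rot: [3.137, -0.006, -2.704]
force: [0.8, -0.6, 1.3]
width: 0.0484
[-0.14364781  0.18055316 -0.44219704 -0.00134761 -0.95545183  0.58173594]
```

```bash
python3 -m inch '0.55 .35 0 0 -.3 0 35;0.55 .35 0 0 -.3 0 35;0.55 .35 0 0 -.3 0 35;0.55 .35 0 -6 -.3 0 35;0.55 .35 0 -8 -.3 0 35;0.55 .35 0 -8 -.3 0 35'
python3 - <<'E'
from h import *
f=grab_frame("wrist"); save(f,"w6.png",s=1.2)
s=telemetry.get_state();print(s["eef_pos"],s["ee_rot"])
E
```

```text
t: 11.95
eef_pos: [0.4506, -0.258, 0.0594]
ee_rot: [3.135, -0.011, -2.094]
force: [-0.0, -0.6, 0.5]
width: 0.0484
[ 0.45190801 -0.2582968   0.06095046] [ 3.13750967 -0.01045333 -2.09325009]
```

View pics/w6.png

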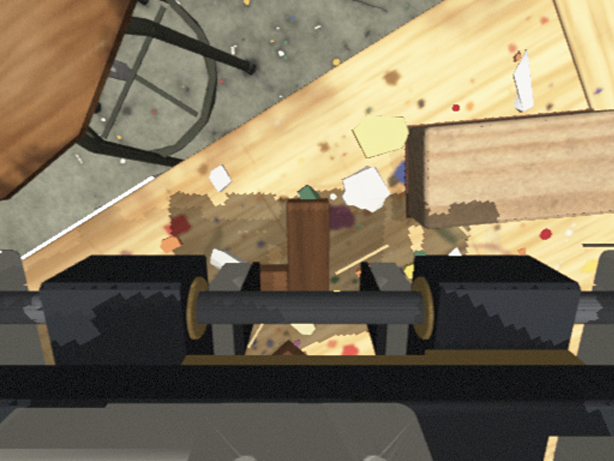

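The leg of the second L, at (308,245), is centred between the fingers with the same geometry as the first. I descend and grip.

```bash
python3 -m inch '0.55 .1 0 -4 .4 -.5 0;0.55 .1 0 -5.5 .4 -.5 0;0.55 .1 0 -5.5 .4 -.5 0;0 .1 0 -5.5 .4 -.5 0;0 .1 0 -5.5 .4 -.5 0;0 .1 0 -5.5 .4 -.5 0;0 .1 0 -5.5 .4 -.5 0' 25
python3 -m inch '0 0 10 8 0 0 0;0 0 20 20 0 0 -30;0 -1.5 35 20 0 0 -61;0 -1.5 40 20 0 0 -61;0 -1.5 40 20 0 0 -61;0 -1.5 40 20 0 0 -61;0 -1.5 40 20 0 0 -61;0 -1.5 40 20 0 0 -61;0 -1.5 40 20 0 0 -61;0 -1.5 40 20 0 0 -61'
python3 - <<'E'
from h import *
f=grab_frame("wrist"); save(f,"w7.png",s=1.2)
s=telemetry.get_state();print(s["eef_pos"],s["ee_rot"])
E
```

```text
t: 12.88
eef_pos: [0.4535, -0.2584, 0.0068]
ee_rot: [-3.14, 0.0, -2.093]
force: [-1.3, 1.1, 6.3]
width: 0.0261
t: 14.12
eef_pos: [0.4379, 0.1416, 0.2065]
ee_rot: [-3.14, -0.0, 3.127]
force: [0.1, -0.1, -0.4]
width: 0.0255
[0.43788925 0.14086553 0.20628827] [-3.13979330e+00 -7.13286338e-04  3.12590102e+00]
```

View pics/w7.png

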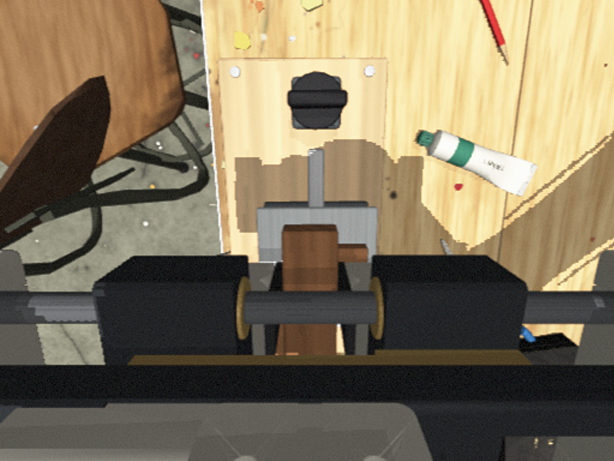

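The second L is held square at (310,260), and below it are the knob at (317,100) and the platform. I place it on the first.

```bash
python3 -m inch '0 -1.85 3.45 -6 -.1 0 0;0 -1.85 3.45 -9.5 -.1 0 0;0 -1.85 3.45 -10.3 -.1 0 0;0 -1.85 3.45 -11.3 -.1 0 0;0 -1.85 3.45 -11.3 -.1 0 0;0 -1.85 3.45 -11.3 -.1 0 0'
```

```text
t: 14.92
eef_pos: [0.42, 0.1755, 0.0942]
ee_rot: [-3.139, 0.0, 3.125]
force: [-0.8, -0.1, -0.2]
width: 0.0257
```

```bash
python3 -m inch '0 -.07 0 -.1 0 0 0;0 -.07 0 -.1 0 0 0;0.5 -.07 0 -.1 0 0 0;0.5 -.07 0 -.1 0 0 0;0.5 -.07 0 5 0 0 0;0.5 -.07 0 18 0 0 0;0.5 -.07 0 20 0 0 0;0.5 -.07 0 20 0 0 0'
python3 - <<'E'
from h import *
f=grab_frame("wrist"); save(f,"w8.png",s=1.2)
for st,m in colfit(f,None): print(st)
s=telemetry.get_state();print(s["eef_pos"],s["ee_rot"],s["q"])
E
```

```text
t: 15.92
eef_pos: [0.4203, 0.1762, 0.2984]
ee_rot: [3.14, 0.005, 3.126]
force: [-1.0, 0.7, -1.1]
width: 0.0437
[    0     0   161   170 12313]
[ 216  146   67   63 2562]
[0.42105361 0.17648188 0.30016309] [3.13926561 0.00694286 3.12592927] [ 0.8338242  -0.06027599 -0.32616752  0.00381751 -1.29857433 -0.85049429]
```

View pics/w8.png

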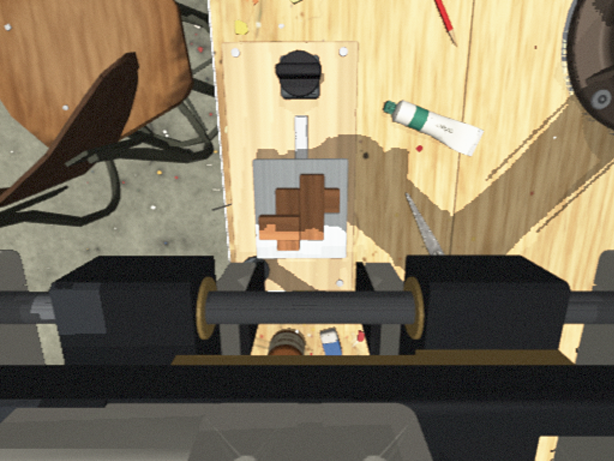

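Both L's are stacked flat and crossed, at about (300,210), with opposite elbows. Now the third.

```bash
python3 -m inch '0.55 -6.9 -38.4 3 0 .3 -74.3;0.55 -6.9 -38.4 3 0 .3 -74.3;0.55 -6.9 -38.4 3 0 .3 -74.3;0.55 -6.9 -38.4 3 0 .3 -74.3;0.55 -6.9 -38.4 0 0 .3 -74.3;0.55 -6.9 -38.4 -5 0 .3 -74.3;0.55 -6.9 -38.4 -15 0 .3 -74.3;0.55 -6.9 -38.4 -23.5 0 .3 -74.3;0.55 -6.9 -38.4 -23.5 0 .3 -74.3;0.55 -6.9 -38.4 -23.5 0 .3 -74.3'
python3 - <<'E'
from h import *
f=grab_frame("wrist"); save(f,"w9.png",s=1.2)
s=telemetry.get_state();print(s["eef_pos"],s["ee_rot"])
E
```

```text
t: 17.23
eef_pos: [0.3491, -0.2076, 0.0618]
ee_rot: [-3.135, 0.001, 1.828]
force: [-0.2, -0.1, -0.1]
width: 0.0482
[ 0.34876718 -0.2074869   0.06079462] [-3.13416577e+00  2.95436755e-04  1.82791072e+00]
```

View pics/w9.png

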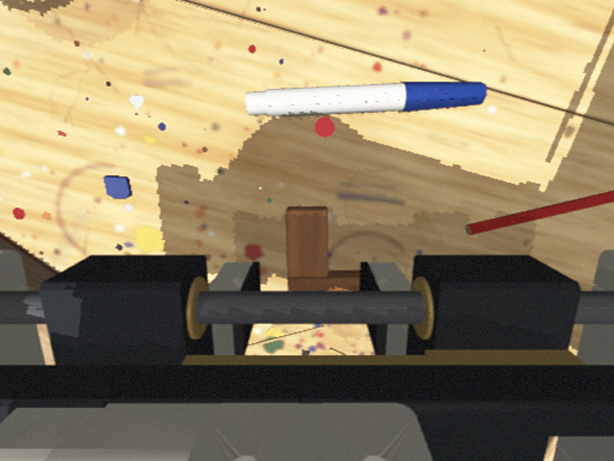

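The leg at (307,245) is centred but I'm 3 mm too far out, so I correct that and grip.

```bash
python3 -m inch '0.55 .35 0 -4 .1 -.4 0;0.55 .35 0 -5.5 .1 -.4 0;0.55 .35 0 -5.5 .1 -.4 0;0 .35 0 -5.5 .1 -.4 0;0 .35 0 -5.5 .1 -.4 0;0 .35 0 -5.5 .1 -.4 0;0 .35 0 -5.5 .1 -.4 0' 25
python3 -m inch '0 0 5 8 0 0 0;0 5 20 20 0 0 -15;0 6.8 34 20 0 0 -15.5;0 6.8 34 20 0 0 -15.5;0 6.8 34 20 0 0 -15.5;0 6.8 34 20 0 0 -15.5;0 6.8 34 20 0 0 -15.5;0 6.8 34 20 0 0 -15.5;0 6.8 34 20 0 0 -15.5'
python3 - <<'E'
from h import *
f=grab_frame("wrist"); save(f,"w10.png",s=1.2)
s=telemetry.get_state();print(s["eef_pos"],s["ee_rot"])
E
```

```text
t: 18.15
eef_pos: [0.3529, -0.2075, 0.0065]
ee_rot: [3.14, 0.001, 1.828]
force: [-1.3, 2.6, 8.5]
width: 0.0257
t: 19.27
eef_pos: [0.4202, 0.1321, 0.2061]
ee_rot: [3.141, 0.001, 1.558]
force: [0.2, -0.8, -0.5]
width: 0.0257
[0.42015445 0.13162485 0.20601568] [3.14144188e+00 1.50047843e-03 1.55730845e+00]
```

View pics/w10.png

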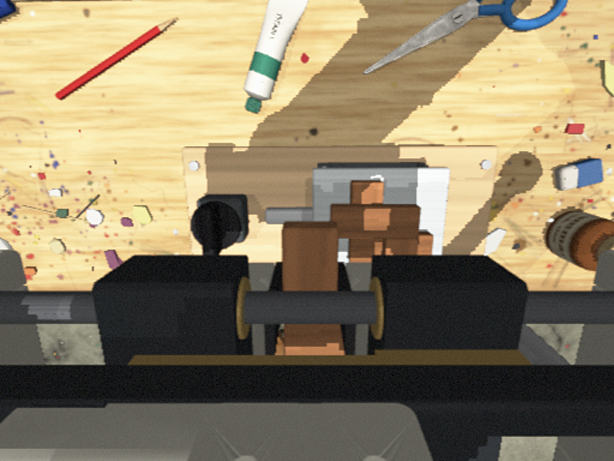

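The third L is held square at (310,260), with the pile seen behind it. I place it.

```bash
python3 -m inch '0 -.27 4.66 0 0 0 0;0 -.27 4.66 -6 0 0 0;0 -.27 4.66 -9 0 0 0;0 -.27 4.66 -9.8 0 0 0;0 -.27 4.66 -9.8 0 0 0;0 -.27 4.66 -9.8 0 0 0'
```

```text
t: 20.08
eef_pos: [0.4181, 0.1783, 0.109]
ee_rot: [3.14, 0.0, 1.557]
force: [0.1, 0.7, 0.1]
width: 0.0254
```

```bash
python3 -m inch '0 -.06 0 -.2 0 0 0;0 -.06 0 -.2 0 0 0;0.5 -.06 0 -.2 0 0 0;0.5 -.06 0 -.2 0 0 0;0.5 -.06 0 5 0 0 0;0.5 -.06 0 17 0 0 0;0.5 -.06 0 19 0 0 0;0.5 -.06 0 19 0 0 0'
python3 - <<'E'
from h import *
np.set_printoptions(precision=4,suppress=True)
f=grab_frame("wrist"); save(f,"w11.png",(150,80,400,230),3)
for st,m in colfit(f,None): print(st)
for r in regions_of("wrist","corner_0_mid"):
    if r["p"]>.2: print(r["p"],r["bbox"])
# top L by edges: brightness independent; fit top face of upper L against union mask is ambiguous: print projections
for p in LS: 
    c,s=np.cos(1.56),np.sin(1.56); print((proj(f,[.433+c*p[0]-s*p[1],.1915+s*p[0]+c*p[1],.114])-[150,80])*3)
s=telemetry.get_state();print(s["eef_pos"],s["ee_rot"])
E
```

```text
t: 21.08
eef_pos: [0.4189, 0.1793, 0.3034]
ee_rot: [3.135, -0.005, 1.557]
force: [-0.6, 0.9, -0.8]
width: 0.0439
[ 58  41  70  48 483]
[ 234  141   68   68 2794]
[395 166  20  34 409]
0.91 [234.9, 154.1, 292.1, 209.3]
[287.2128 359.7948]
[455.1769 359.132 ]
[457.5445 298.5054]
[349.9349 298.9093]
[350.4959 190.7301]
[284.7072 190.9544]
[0.418  0.1788 0.3006] [ 3.1376 -0.0024  1.5568]
```

View pics/w11.png

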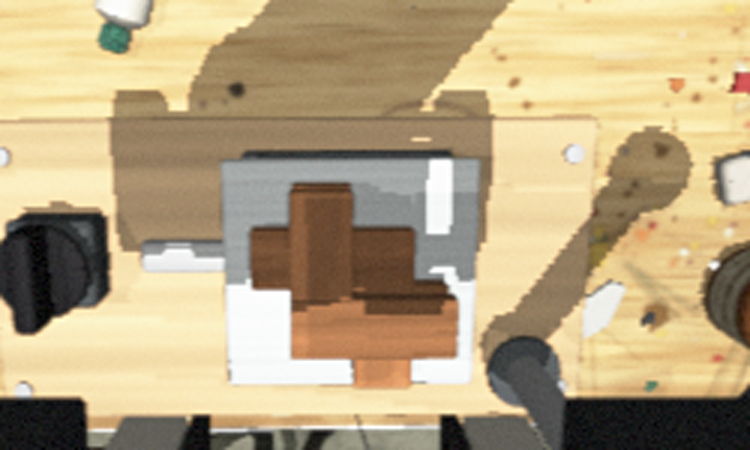

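The third L sits within about 1.5 mm of its target, with corners at (292,358), (455,300) and (352,187) against the predicted (287,360), (457,299) and (350,191). The block is next.

```bash
python3 -m inch '1 1.8 -56.2 3 0 0 66.4;1 1.8 -56.2 3 0 0 66.4;1 1.8 -56.2 3 0 0 66.4;1 1.8 -56.2 3 0 0 66.4;1 1.8 -56.2 3 0 0 66.4;1 1.8 -56.2 3 0 0 66.4;1 1.8 -56.2 3 0 0 66.4;1 1.8 -56.2 -6 0 0 66.4;1 1.8 -56.2 -15 0 0 66.4;1 1.8 -56.2 -20 0 0 66.4;1 1.8 -56.2 -20 0 0 66.4;1 1.8 -56.2 -20 0 0 66.4'
python3 - <<'E'
from h import *
f=grab_frame("wrist"); save(f,"w12.png",s=1.2)
np.set_printoptions(precision=4,suppress=True)
s=telemetry.get_state();print(s["eef_pos"],s["ee_rot"],s["q"])
E
```

```text
t: 22.68
eef_pos: [0.434, -0.3835, 0.0964]
ee_rot: [3.137, -0.007, 2.715]
force: [0.4, -0.2, 0.4]
width: 0.0876
[ 0.4312 -0.384   0.0899] [ 3.1367 -0.0149  2.7131] [-0.3927  0.3335 -0.3656 -0.007  -0.8864 -0.0314]
```

View pics/w12.png

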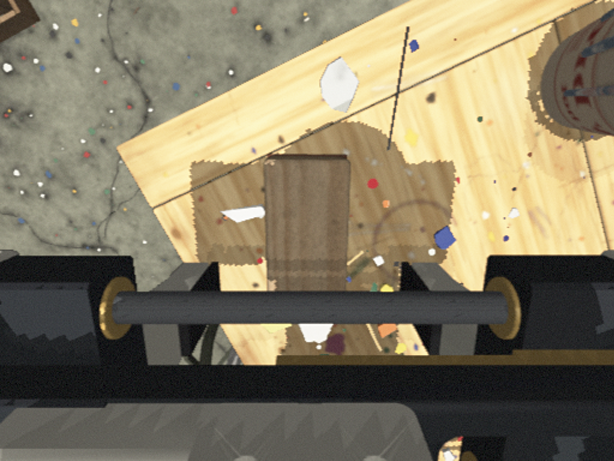

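The block at (307,220) is centred and square between the fingers. I descend and grip.

```bash
python3 -m inch '1 .45 .1 0 -.6 -.65 0;1 .45 .1 -5 -.6 -.65 0;1 .45 .1 -8 -.6 -.65 0;1 .45 .1 -8 -.6 -.65 0;0 .45 .1 -8 -.6 -.65 0;0 .45 .1 -8 -.6 -.65 0;0 .45 .1 -8 -.6 -.65 0;0 .45 .1 -8 -.6 -.65 0' 30
python3 -m inch '0 0 0 10 0 0 0;0 0 20 22 0 0 -30;0 -1.5 50 22 0 0 -66.4;0 -1.5 50 22 0 0 -66.4;0 -1.5 50 22 0 0 -66.4;0 -1.5 50 22 0 0 -66.4;0 -1.5 50 22 0 0 -66.4;0 -1.5 50 22 0 0 -66.4;0 -1.5 50 22 0 0 -66.4;0 -1.5 50 22 0 0 -66.4;0 -1.5 50 22 0 0 -66.4;0 -1.5 50 22 0 0 -66.4'
python3 - <<'E'
from h import *
np.set_printoptions(precision=4,suppress=True)
f=grab_frame("wrist"); cv2.imwrite("pics/w13.png",f["pixels"][...,::-1])
s=telemetry.get_state();print(s["eef_pos"],s["ee_rot"],s["width"])
for p in BS: 
    print(p,proj(f,[s["eef_pos"][0]+p[1],s["eef_pos"][1]+p[0],s["eef_pos"][2]+.024]))
E
```

```text
t: 23.72
eef_pos: [0.4361, -0.3832, 0.0107]
ee_rot: [3.141, 0.001, 2.713]
force: [0.6, 1.8, 4.5]
width: 0.0546
t: 25.22
eef_pos: [0.421, 0.1183, 0.2311]
ee_rot: [3.141, 0.0, 1.557]
force: [1.0, -0.9, -1.9]
width: 0.0548
[0.4207 0.1171 0.2306] [-3.1414  0.001   1.5558] 0.054821974300972354
[-0.0285 -0.056 ] [190.2085 140.6085]
[ 0.0285 -0.056 ] [314.9253 138.8686]
[0.0285 0.056 ] [307.455  341.9522]
[-0.0285  0.056 ] [205.1925 343.0428]
```

View pics/w13.png

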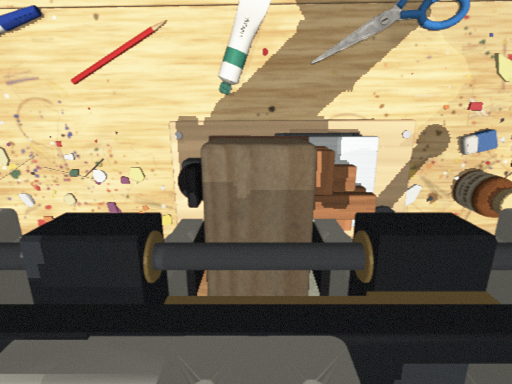

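The block is held level and square, its near edge at row 144 against 140 predicted, so about 1–2 mm off. I'll turn it about 10° so the gripper body keeps clear of the swing arm near the pillar.

```bash
python3 -m inch '0 1.1 7.4 -2 0 0 10;0 1.1 7.4 -2 0 0 10;0 1.1 7.4 -2 0 0 10;0 1.1 7.4 -6 0 0 10;0 1.1 7.4 -9.5 0 0 10;0 1.1 7.4 -10 0 0 10;0 1.1 7.4 -10 0 0 10;0 1.1 7.4 -10 0 0 10'
```

```text
t: 26.28
eef_pos: [0.4326, 0.1915, 0.1321]
ee_rot: [3.14, -0.0, 1.73]
force: [-0.5, 0.2, -1.3]
width: 0.055
```

```bash
python3 -m inch '0 -.05 0 -.5 0 0 0;0 -.05 0 -.7 0 0 0;0 -.05 0 -.75 0 0 0;0 -.05 0 -.75 0 0 0'
python3 -c "
from h import *
f=grab_frame('scene'); save(f,'s14.png',(230,170,350,270),6)"
```

```text
t: 26.78
eef_pos: [0.432, 0.1915, 0.1247]
ee_rot: [3.14, -0.0, 1.73]
force: [0.0, -0.2, 0.7]
width: 0.0548
```

```bash
python3 -m inch '0.8 0 0 0 0 0 0;0.8 0 0 0 0 0 0;0.8 0 0 0 0 0 0;0.8 0 0 3 0 0 0;0.8 0 0 10 0 0 0;0.8 0 -4 20 0 0 -8;0.8 0 -4 20 0 0 -8;0.8 0 -4 20 0 0 -8;0.8 0 -4 20 0 0 -8'
python3 - <<'E'
from h import *
np.set_printoptions(precision=4,suppress=True)
f=grab_frame("wrist"); save(f,"w15.png",(120,60,500,240),2)
for r in regions_of("wrist","block_mid"):
    if r["p"]>.3: print(r["p"],r["bbox"],*fit(f,r["pixels"],BS,.114,.034,[1.73]))
for n in("swing_handle","foot_face","knob_grip"):
    for r in pinpoint("wrist",n):
        if r["p"]>.3: print(n,round(r["p"],2),np.round(r["location"]),back(f,r["location"],Z[n])[:2])
s=telemetry.get_state();print(s["eef_pos"],s["ee_rot"],s["width"])
E
```

```text
t: 27.95
eef_pos: [0.4317, 0.1514, 0.3242]
ee_rot: [3.14, -0.001, 1.59]
force: [0.4, -0.7, -0.0]
width: 0.0701
0.79 [259.2, 119.7, 319.5, 215.5] [0.4322 0.1898 1.7222] 0.937677800655365
swing_handle 0.59 [443. 213.] [0.4484 0.3186]
foot_face 0.67 [451. 159.] [0.4091 0.3564]
knob_grip 0.98 [185. 159.] [0.4308 0.049 ]
[0.4318 0.1515 0.3236] [3.1413 0.0012 1.5908] 0.07005182923032625
```

View pics/w15.png

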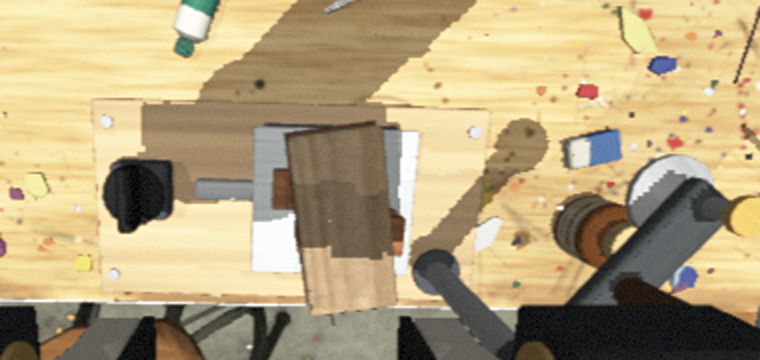

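The block is flat at (.432,.190) against a platform centre of (.432,.191), and the swing arm has its peg near (.448,.322). I'll grip the peg lightly and follow its arc about the pillar at (.498,.286).

```bash
python3 -m inch '0.5 1.6 17.1 0 0 0 0;0.5 1.6 17.1 0 0 0 0;0.5 1.6 17.1 0 0 0 0;0.5 1.6 17.1 0 0 0 0;0.5 1.6 17.1 -5 0 0 0;0.5 1.6 17.1 -9.9 0 0 0;0.5 1.6 17.1 -9.9 0 0 0;0.5 1.6 17.1 -9.9 0 0 0'
python3 -m inch '0 0 0 0 0 0 0;0 0 0 0 0 0 0;0 0 0 0 0 0 0;0 0 0 0 0 0 0;0 0 0 0 0 0 0' 8
```

```text
t: 29.2
eef_pos: [0.4486, 0.3229, 0.2265]
ee_rot: [3.14, 0.001, 1.591]
force: [0.1, -0.2, 1.2]
width: 0.0436
t: 29.82
eef_pos: [0.4487, 0.3232, 0.227]
ee_rot: [3.139, -0.0, 1.591]
force: [-2.5, 0.9, 4.8]
width: 0.0155
```

```bash
python3 -m inch '0 -.35 -.6 0 0 0 0;0 -.69 -1.1 0 0 0 0;0 -1 -1.9 0 0 0 0;0 -1.18 -2.64 0 0 0 0;0 -1.25 -3.5 0 0 0 0;0 -1.25 -4.26 0 0 0 0;0 -1.1 -5.1 0 0 0 0;0 -.9 -5.84 0 0 0 0;0 -.6 -6.6 0 0 0 0;0 -.15 -7.28 0 0 0 0;0 .3 -7.9 0 0 0 0;0 .6 -8.15 0 0 0 0'
```

```text
t: 31.32
eef_pos: [0.455, 0.241, 0.227]
ee_rot: [3.139, 0.0, 1.591]
force: [-2.4, 1.9, 2.6]
width: 0.0159
```

```bash
python3 -m inch '0 .35 -.28 0 0 0 0;0 .65 -.5 0 0 0 0;0 .85 -.65 0 0 0 0;0 .95 -.72 0 0 0 0;0 .95 -.72 0 0 0 0'
```

```text
t: 31.95
eef_pos: [0.4634, 0.2351, 0.2269]
ee_rot: [3.141, -0.002, 1.591]
force: [-9.1, 7.8, 4.1]
width: 0.0157
```

The arm met its end stop: 12 N tangential at 235.8°, against 235° expected. I release the peg, rise, and go to the knob with the wrist pre-turned.

```bash
python3 -m inch '0 -.2 .15 0 0 0 0;0.4 -.2 .15 0 0 0 0;0.4 -.2 .15 0 0 0 0;0.4 -.2 .15 0 0 0 0;0.4 -.2 .15 4 0 0 0;0.4 -.2 .15 10 0 0 0;0.5 -1 -5 10 0 0 40;0.5 -3 -18.8 8 0 0 100;0.5 -3 -18.8 8 0 0 100;0.5 -3 -18.8 8 0 0 100;0.5 -3 -18.8 8 0 0 100;0.5 -3 -18.8 8 0 0 100'
python3 -m inch '0.5 0 0 0 0 0 90;0.5 0 0 0 0 0 90;0.5 0 0 0 0 0 90;0.5 0 0 0 0 0 90;0.5 0 0 0 0 0 90;0.5 0 0 0 0 0 90;0.5 0 0 0 0 0 90;0.5 0 0 0 0 0 90;0.5 0 0 0 0 0 90;0.5 0 0 0 0 0 90'
python3 - <<'E'
from h import *
np.set_printoptions(precision=4,suppress=True)
for c in("top","scene","wrist"):
  f=grab_frame(c)
  if c=="wrist": save(f,"w16.png")
  for n in("swing_handle","foot_face","knob_grip","platform_top"):
    for r in pinpoint(c,n):
        if r["p"]>.3: print(c,n,round(r["p"],2),np.round(r["location"]),back(f,r["location"],Z[n])[:2])
s=telemetry.get_state();print(s["eef_pos"],s["ee_rot"],s["q"])
E
```

```text
t: 33.45
eef_pos: [0.4333, 0.0464, 0.307]
ee_rot: [3.141, -0.002, 2.707]
force: [0.3, 0.3, -0.6]
width: 0.0438
t: 34.7
eef_pos: [0.4333, 0.0463, 0.307]
ee_rot: [3.141, -0.002, -2.006]
force: [-0.3, -0.6, -0.5]
width: 0.0435
top knob_grip 0.41 [240. 180.] [0.4361 0.0556]
top platform_top 0.65 [200. 183.] [0.4283 0.1849]
scene swing_handle 0.91 [284. 232.] [0.4647 0.2501]
scene foot_face 0.64 [285. 224.] [0.4225 0.2101]
scene knob_grip 0.48 [254. 208.] [0.443  0.0453]
scene platform_top 0.58 [278. 236.] [0.4395 0.1965]
scene platform_top 0.55 [318. 275.] [0.4168 0.4075]
scene platform_top 0.42 [278. 228.] [0.4191 0.1679]
wrist swing_handle 0.81 [ 46. 259.] [0.4609 0.238 ]
wrist swing_handle 0.31 [258. 164.] [0.4597 0.0346]
wrist foot_face 0.67 [169. 182.] [0.4714 0.1292]
wrist knob_grip 0.59 [259. 166.] [0.4297 0.047 ]
[0.4333 0.0464 0.307 ] [ 3.1408 -0.0015 -2.0056] [ 0.5626 -0.0962 -0.3415  0.0001 -1.3272  0.5733]
```

```bash
python3 -m inch '0.5 -.2 0 0 0 0 24.3;0.5 -.2 0 -5 0 0 24.3;0.5 -.2 0 -11 0 0 24.3;0.5 -.2 0 -17 0 0 24.3;0.5 -.2 0 -21 0 0 24.3;0.5 -.2 0 -23.8 0 0 24.3;0.5 -.2 0 -23.8 0 0 24.3'
python3 -m inch '0.3 0 0 0 0 0 0;0 0 0 0 0 0 0;0 0 0 0 0 0 0;0 0 0 0 0 0 0;0 0 0 0 0 0 0' 15
python3 -c "
from h import *
s=telemetry.get_state();print(s['eef_pos'],s['ee_rot'],s['moment'],s['q'])"
```

```text
t: 36.33
eef_pos: [0.43, 0.0456, 0.0675]
ee_rot: [3.137, -0.004, -1.582]
force: [-0.0, -0.4, 0.6]
width: 0.0441
t: 36.95
eef_pos: [0.4305, 0.0464, 0.0682]
ee_rot: [3.138, -0.003, -1.582]
force: [-2.9, 4.0, 4.2]
width: 0.0119
[0.43046612 0.04643668 0.0681662 ] [ 3.13817928e+00 -2.52048850e-03 -1.58157618e+00] [1.5970981  1.29287668 0.10070722] [ 5.66636720e-01  1.39738096e-01 -7.10542944e-01  3.75019482e-04
 -7.24751136e-01  9.93094163e-01]
```

The knob is gripped (11.9 mm). I wind the first 120° clockwise.

```bash
python3 -m inch '0 0 0 0 0 0 0;0 0 0 0 0 0 -10;0 0 0 0 0 0 -20;0 0 0 0 0 0 -30;0 0 0 0 0 0 -40;0 0 0 0 0 0 -50;0 0 0 0 0 0 -60;0 0 0 0 0 0 -60' 40
python3 -m inch '0 0 0 0 0 0 -10;0 0 0 0 0 0 -20;0 0 0 0 0 0 -30;0 0 0 0 0 0 -40;0 0 0 0 0 0 -50;0 0 0 0 0 0 -60;0 0 0 0 0 0 -60'
```

```text
t: 37.95
eef_pos: [0.4307, 0.047, 0.0682]
ee_rot: [3.138, -0.001, -2.628]
force: [-0.4, 5.0, -2.6]
width: 0.0117
t: 38.83
eef_pos: [0.4312, 0.0471, 0.0683]
ee_rot: [3.137, -0.001, 2.613]
force: [4.8, 1.1, -6.9]
width: 0.0117
```

```bash
python3 -m inch '0 0 0 0 0 0 -10;0 0 0 0 0 0 -20;0 0 0 0 0 0 -30;0 0 0 0 0 0 -40;0 0 0 0 0 0 -50;0 0 0 0 0 0 -60;0 0 0 0 0 0 -60'
python3 - <<'E'
from h import *
np.set_printoptions(precision=4,suppress=True)
f=grab_frame("wrist"); save(f,"w17.png",(150,0,512,250),2)
f=grab_frame("scene"); save(f,"s17.png",(230,170,350,270),6)
for r in regions_of("wrist","block_mid")[:2]: print(r["p"],r["bbox"])
s=telemetry.get_state();print(s["eef_pos"],s["ee_rot"],s["q"],s["force"],s["moment"])
E
```

```text
t: 39.7
eef_pos: [0.4316, 0.0467, 0.0683]
ee_rot: [3.137, -0.0, 1.571]
force: [4.2, -3.7, -6.0]
width: 0.0124
[0.4315 0.0466 0.0682] [ 3.1368 -0.0002  1.5728] [ 0.5677  0.1362 -0.7162  0.0037 -0.7143 -2.1392] [ 4.6702 -2.3993 -4.6664] [-0.8804 -1.7516 -0.1181]
```

```bash
python3 -m inch '0.5 0 0 0 0 0 0;0.5 0 0 0 0 0 0;0.5 0 0 5 0 0 0;0.5 0 0 11 0 0 0;0.5 0 0 17 0 0 10;0.5 0 0 23.8 0 0 60;0.5 0 0 23.8 0 0 100;0.5 0 0 23.8 0 0 100;0.5 0 0 23.8 0 0 100;0.5 0 0 23.8 0 0 100;0.5 0 0 23.8 0 0 100;0.5 0 0 23.8 0 0 100'
python3 - <<'E'
from h import *
np.set_printoptions(precision=4,suppress=True)
f=grab_frame("wrist"); save(f,"w18.png",s=1.5)
for n in("block_mid","knob_grip","foot_face","swing_handle"):
  for r in regions_of("wrist",n)[:1]:
    m=r["pixels"]; rc=cv2.minAreaRect(np.argwhere(m)[:,::-1].astype(np.float32)); print(n,r["p"],r["bbox"],rc)
  for r in pinpoint("wrist",n)[:1]: print(r["p"],r["location"],back(f,r["location"],Z[n]))
s=telemetry.get_state();print(s["eef_pos"],s["ee_rot"])
E
```

```text
t: 41.35
eef_pos: [0.4312, 0.0465, 0.3062]
ee_rot: [3.137, -0.001, 3.068]
force: [-0.3, -0.2, 0.1]
width: 0.0437
block_mid 0.93 [212.1, 268.4, 305.9, 295.1] ((260.5, 282.0), (26.0, 91.0), 90.0)
0.63 [263.2, 290.1] [0.4397 0.2843 0.017 ]
knob_grip 0.59 [242.8, 145.9, 276.8, 178.9] ((258.0, 161.00001525878906), (31.11269760131836, 32.52690887451172), 45.0)
0.63 [261.9, 161.5] [0.4261 0.0454 0.076 ]
foot_face 0.63 [257.7, 293.4, 279.8, 295.1] ((267.5, 292.5), (5.0, 23.0), 90.0)
0.59 [271.1, 306.5] [0.4274 0.1971 0.176 ]
[0.4315 0.0466 0.3063] [ 3.1367 -0.0002  3.0585]
```

```bash
python3 -m inch '0.5 0 0 0 0 0 95;0.5 0 0 0 0 0 95;0.5 0 0 0 0 0 95;0.5 0 0 0 0 0 95;0.5 0 0 -2 0 0 95;0.5 0 0 -5 0 0 95;0.5 0 0 -11 0 0 95;0.5 0 0 -17 0 0 95;0.5 0 0 -21 0 0 95;0.5 0 0 -23.8 0 0 95;0.5 0 0 -23.8 0 0 95'
python3 -m inch '0.3 0 0 0 0 0 0;0 0 0 0 0 0 0;0 0 0 0 0 0 0;0 0 0 0 0 0 0;0 0 0 0 0 0 0' 10
python3 -c "
from h import *
s=telemetry.get_state();print(s['eef_pos'],s['ee_rot'],s['force'],s['moment'],s['width'],s['q'][5])"
```

```text
t: 43.18
eef_pos: [0.4302, 0.0459, 0.0667]
ee_rot: [3.133, -0.003, -1.568]
force: [-0.7, 0.9, 0.9]
width: 0.0438
t: 43.8
eef_pos: [0.4306, 0.0464, 0.0674]
ee_rot: [3.134, -0.002, -1.568]
force: [-3.0, 4.5, 5.9]
width: 0.0119
[0.43061982 0.04643638 0.06736308] [ 3.13393610e+00 -1.54409682e-03 -1.56765197e+00] [-2.9826388   4.4633068   5.86847984] [ 1.41065242  1.28313328 -0.02812475] 0.01190129761326833 1.013550868288535
```

The bar lies where it should: 11.9 mm wide and almost no twisting moment at the expected angle, so nothing slipped. On to the final part.

```bash
python3 -m inch '0 0 0 0 0 0 0;0 0 0 0 0 0 0;0 0 0 0 0 0 -8;0 0 0 0 0 0 -16;0 0 0 0 0 0 -24;0 0 0 0 0 0 -32;0 0 0 0 0 0 -38;0 0 0 0 0 0 -43;0 0 0 0 0 0 -43' 40
python3 -c "
from h import *
s=telemetry.get_state();print(s['eef_pos'],s['ee_rot'],s['force'],s['moment'],s['width'],s['q'][5])"
```

```text
t: 44.92
eef_pos: [0.4307, 0.0467, 0.0674]
ee_rot: [3.134, -0.001, -2.317]
force: [-1.7, 3.2, 2.3]
width: 0.0117
[0.4307048  0.04673943 0.06741358] [ 3.13385381e+00 -1.09228861e-03 -2.31746798e+00] [-1.70171423  3.20504293  2.25853328] [ 1.49932805  0.87151136 -0.0445443 ] 0.011733804011073379 0.272500532360564
```

```bash
python3 -m inch '0 0 0 0 0 0 -3;0 0 0 0 0 0 -6;0 0 0 0 0 0 -6'
python3 -m inch '0.5 0 0 0 0 0 0;0.5 0 0 0 0 0 0;0.5 0 0 0 0 0 0;0.5 0 0 5 0 0 0;0.5 0 0 10 0 0 0;0.5 0 0 14 0 0 0;0.5 0 -4 20 0 0 -8;0.5 -2 -15 20 0 0 -50;0.5 -2 -15 20 0 0 -50;0.5 -2 -15 20 0 0 -50;0.5 -2 -15 20 0 0 -50;0.5 -2 -15 20 0 0 -50'
python3 -c "
from h import *
s=telemetry.get_state();print(s['eef_pos'],s['ee_rot'],s['q'])"
```

```text
t: 45.3
eef_pos: [0.4307, 0.0468, 0.0674]
ee_rot: [3.134, -0.001, -2.42]
force: [-1.4, 3.5, 1.3]
width: 0.0119
t: 46.8
eef_pos: [0.4105, -0.1035, 0.2674]
ee_rot: [3.134, -0.001, 2.991]
force: [-0.1, 0.4, 0.7]
width: 0.0433
[ 0.41050145 -0.10351351  0.26737208] [ 3.13385356e+00 -1.08836914e-03  2.99112292e+00] [ 0.21554092 -0.09951234 -0.43027452 -0.00805731 -1.23829062 -0.36339149]
```

The knob total is about 3.98 rad, which makes the nominal lift 3.8 mm. I'll tilt the camera for an oblique check of the foot.

```bash
python3 -m inch '0.5 2 0 5 10 0 0;0.5 2 2 6 20 0 0;0.5 2 4 6 30 0 0;0.5 2 6 6 40 0 0;0.5 2 8 6 45 0 0;0.5 2 9 6 45 0 0;0.5 2 9 6 45 0 0;0.5 2 9 6 45 0 0'
python3 - <<'E'
from h import *
np.set_printoptions(precision=4,suppress=True)
f=grab_frame("wrist"); cv2.imwrite("pics/w19full.png",f["pixels"][...,::-1])
print("cam",-f["R"].T@f["t"],f["R"][2],f["fx"])
for n,X in dict(foot0=[.432,.169,.176],foot4=[.432,.169,.180],armunder=[.432,.191,.198],blockc=[.432,.161,.180],knob=[.431,.0465,.088],peg=[.4632,.2353,.255]).items(): print(n,proj(f,X))
for n in("foot_face","swing_handle","block_mid"):
  for r in pinpoint("wrist",n)[:1]: print(n,r["p"],r["location"])
s=telemetry.get_state();print(s["eef_pos"],s["ee_rot"],s["q"])
E
```

```text
t: 47.8
eef_pos: [0.4305, -0.0132, 0.3281]
ee_rot: [2.356, -0.104, 3.038]
force: [0.1, 0.0, 1.4]
width: 0.044
cam [ 0.4208 -0.1736  0.3897] [ 0.0381  0.8672 -0.4965] 291.0052546498587
foot0 [259.3461 177.1362]
foot4 [259.6548 179.5777]
armunder [262.539  198.3315]
blockc [259.0773 176.5486]
knob [241.8606  59.3172]
peg [248.4106 249.7308]
foot_face 0.79 [263.8, 190.6]
swing_handle 0.65 [248.2, 239.2]
block_mid 0.75 [257.1, 177.4]
[ 0.4304 -0.0133  0.3278] [ 2.3548 -0.1057  3.0366] [-0.305   0.0984 -0.0644 -0.751  -1.668   0.1821]
```

```bash
python3 -m inch '0.5 0 3 -1 0 0 0;0.5 0 6 -2 0 0 0;0.5 0 8 -3 0 0 0;0.5 0 8 -3 0 0 0;0.5 0 8 -3 0 0 0'
python3 - <<'E'
from h import *
np.set_printoptions(precision=4,suppress=True)
f=grab_frame("wrist"); g=f["pixels"][90:240,160:360]
cv2.imwrite("pics/w20.png",cv2.resize(g[::-1,::-1,::-1],None,fx=4,fy=4,interpolation=cv2.INTER_CUBIC))
print("cam",-f["R"].T@f["t"])
def q(X): u=proj(f,X); return (np.array([360,240])-u)*4
for n,X in dict(footfront0=[.432,.169,.176],footfront4=[.432,.169,.180],armtip_under=[.432,.191,.198],arm_top=[.432,.191,.212],blockfront4=[.432,.1615,.180],block0=[.432,.1615,.176],blockbot4=[.432,.1615,.146],platform=[.432,.1335,.104],peg=[.4632,.2353,.255]).items(): print(n,q(X))
print(telemetry.get_state()["eef_pos"])
E
```

```text
t: 48.62
eef_pos: [0.4306, 0.0663, 0.2981]
ee_rot: [2.355, -0.105, 3.037]
force: [-0.6, -1.1, 0.1]
width: 0.0437
cam [ 0.4208 -0.0941  0.3596]
footfront0 [419.1899 310.5777]
footfront4 [417.7212 298.5982]
armtip_under [402.62   202.6706]
arm_top [397.1727 158.8285]
blockfront4 [420.8305 314.1729]
block0 [422.31   326.3026]
blockbot4 [432.8359 412.6005]
platform [459.3139 593.4451]
peg [472.3896 -54.9636]
[0.4307 0.0662 0.2981]
```

View pics/w20.png

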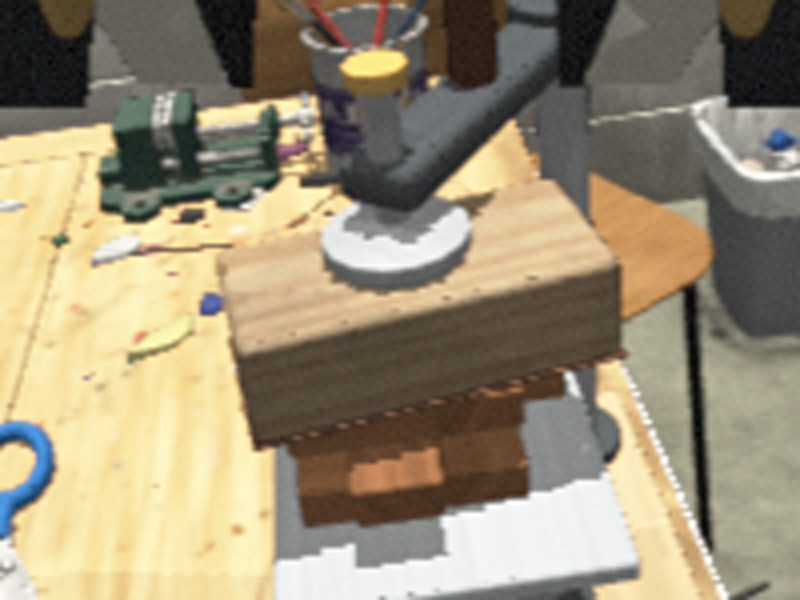

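The foot rests flat on the block with no gap, its rim at (398,287), and the pile is flat and centred. But the foot sits about 5 mm to the near side, meaning the arm is roughly 2° short of its stop. My release row nudged the peg back before the fingers opened. I'll mend it in order: unwind to free the foot, push the arm to the stop, and wind up again.

```bash
python3 -m inch '0.5 0 -3 2 -10 0 0;0.5 0 -4 2 -20 0 0;0.5 0 -4 2 -30 0 0;0.5 0 -4 2 -40 0 0;0.5 0 -4 2 -45 0 0;0.5 0 -2 2 -45 0 0;0.5 0 -2 2 -45 0 0'
python3 -m inch '0.5 0 0 0 0 0 50;0.5 0 0 0 0 0 50;0.5 0 0 0 0 0 50;0.5 0 0 0 0 0 50;0.5 0 0 0 0 0 50;0.5 0 0 0 0 0 50'
```

```text
t: 49.55
eef_pos: [0.4309, 0.0468, 0.3183]
ee_rot: [3.135, -0.0, 2.995]
force: [0.2, -0.4, -0.2]
width: 0.0438
t: 50.3
eef_pos: [0.4311, 0.0459, 0.3186]
ee_rot: [3.135, 0.0, -2.418]
force: [0.4, -0.1, -1.1]
width: 0.0439
```

```bash
python3 -m inch '0.5 0 0 -6 0 0 0;0.5 0 .1 -12 0 0 0;0.5 0 .1 -18 0 0 0;0.5 0 .1 -22 0 0 0;0.5 0 .1 -25 0 0 0;0.5 0 .1 -25 0 0 0;0.2 0 .1 -25 0 0 0;0 0 .1 -25 0 0 0;0 0 .1 -25 0 0 0;0 0 .1 -25 0 0 0;0 0 .1 -25 0 0 0' 15
python3 -m inch '0 0 0 0 0 0 0;0 0 0 0 0 0 8;0 0 0 0 0 0 16;0 0 0 0 0 0 24;0 0 0 0 0 0 32;0 0 0 0 0 0 40;0 0 0 0 0 0 45;0 0 0 0 0 0 45' 40
python3 -m inch '0.5 0 0 0 0 0 0;0.5 0 0 0 0 0 0;0.5 0 0 0 0 0 0;0.5 0 0 5 0 0 0;0.5 0 0 11 0 0 0;0.5 0 0 17 0 0 0;0.5 0 0 23 0 0 0;0.5 0 0 23 0 0 0'
```

```text
t: 51.68
eef_pos: [0.431, 0.0467, 0.0692]
ee_rot: [3.135, -0.0, -2.418]
force: [-2.4, -1.2, 7.8]
width: 0.0116
t: 52.68
eef_pos: [0.4309, 0.0466, 0.0692]
ee_rot: [3.135, -0.0, -1.633]
force: [0.0, -0.8, 0.8]
width: 0.0115
t: 53.68
eef_pos: [0.4331, 0.0473, 0.3042]
ee_rot: [-3.14, 0.004, -1.633]
force: [-0.3, 0.5, -1.5]
width: 0.0441
```

```bash
python3 -m inch '0.5 2.8 18.9 0 0 0 0;0.5 2.8 18.9 0 0 0 0;0.5 2.8 18.9 0 0 0 0;0.5 2.8 18.9 0 0 0 0;0.5 2.8 18.9 -4 0 0 0;0.5 2.8 18.9 -7.7 0 0 0;0.5 2.8 18.9 -7.7 0 0 0;0.5 2.8 18.9 -7.7 0 0 0'
python3 -m inch '0.2 0 0 0 0 0 0;0 0 0 0 0 0 0;0 0 0 0 0 0 0;0 0 0 0 0 0 0' 8
```

```text
t: 54.68
eef_pos: [0.4617, 0.2363, 0.2286]
ee_rot: [-3.138, 0.004, -1.634]
force: [-0.2, 0.1, 1.0]
width: 0.0439
t: 55.18
eef_pos: [0.4618, 0.2364, 0.229]
ee_rot: [-3.138, 0.005, -1.633]
force: [-1.0, -0.2, 2.8]
width: 0.0158
```

Push along the tangent to the stop, then open while still pressing.

```bash
python3 -m inch '0 .1 -.07 0 0 0 0;0 .2 -.14 0 0 0 0;0 .3 -.21 0 0 0 0;0 .4 -.28 0 0 0 0;0 .4 -.28 0 0 0 0'
```

```text
t: 55.8
eef_pos: [0.4646, 0.235, 0.2288]
ee_rot: [-3.14, 0.007, -1.633]
force: [-9.5, 7.3, 3.1]
width: 0.0155
```

```bash
python3 -m inch '0 .1 -.07 0 0 0 0;0.15 .1 -.07 0 0 0 0;0.3 .1 -.07 0 0 0 0;0.5 .1 -.07 0 0 0 0;0.5 .1 -.07 0 0 0 0;0.5 .1 -.07 4 0 0 0;0.5 .1 -.07 8 0 0 0;0.5 .1 -.07 8 0 0 0;0.5 -3.4 -18.8 8 0 0 0;0.5 -3.4 -18.8 8 0 0 0;0.5 -3.4 -18.8 8 0 0 0;0.5 -3.4 -18.8 8 0 0 0'
python3 - <<'E'
from h import *
np.set_printoptions(precision=4,suppress=True)
for c in("scene","wrist"):
  f=grab_frame(c)
  for n in("swing_handle","foot_face"):
    for r in pinpoint(c,n)[:1]: print(c,n,round(r["p"],2),np.round(r["location"]),back(f,r["location"],Z[n])[:2])
s=telemetry.get_state();print(s["eef_pos"],s["ee_rot"],s["width"])
E
```

```text
t: 57.3
eef_pos: [0.4295, 0.0439, 0.3088]
ee_rot: [-3.14, 0.007, -1.637]
force: [1.3, 0.1, -0.5]
width: 0.044
scene swing_handle 0.86 [282. 228.] [0.4604 0.2366]
scene foot_face 0.63 [281. 222.] [0.4285 0.1953]
wrist swing_handle 0.82 [ 27. 175.] [0.4617 0.2356]
wrist foot_face 0.8 [121. 191.] [0.429  0.1915]
[0.4309 0.0479 0.3084] [-3.1406  0.0068 -1.6321] 0.04355013646257963
```

```bash
python3 -m inch '0.5 0 -.13 -6 -.4 0 0;0.5 0 -.13 -12 -.4 0 0;0.5 0 -.13 -18 -.4 0 0;0.5 0 -.13 -22 -.4 0 0;0.5 0 -.13 -24 -.4 0 0;0.5 0 -.13 -24 -.4 0 0;0.2 0 -.13 -24 -.4 0 0;0 0 -.13 -24 -.4 0 0;0 0 -.13 -24 -.4 0 0;0 0 -.13 -24 -.4 0 0;0 0 -.13 -24 -.4 0 0' 15
python3 -m inch '0 0 0 0 0 0 0;0 0 0 0 0 0 -8;0 0 0 0 0 0 -16;0 0 0 0 0 0 -24;0 0 0 0 0 0 -32;0 0 0 0 0 0 -40;0 0 0 0 0 0 -45;0 0 0 0 0 0 -45' 40
```

```text
t: 58.98
eef_pos: [0.4312, 0.0466, 0.0689]
ee_rot: [-3.139, 0.0, -1.632]
force: [-1.4, -1.3, 6.2]
width: 0.0119
t: 59.98
eef_pos: [0.4311, 0.0465, 0.069]
ee_rot: [-3.139, -0.0, -2.417]
force: [-0.4, -0.9, 3.1]
width: 0.0118
```

```bash
python3 -m inch '0.5 0 0 0 0 0 0;0.5 0 0 0 0 0 0;0.5 0 0 0 0 0 0;0.5 0 0 5 0 0 0;0.5 0 0 10 0 0 0;0.5 0 0 14 0 0 0;0.5 0 -4 20 0 0 -8;0.5 -2 -15 20 0 0 -50;0.5 -2 -15 20 0 0 -50;0.5 -2 -15 20 0 0 -50;0.5 -2 -15 20 0 0 -50;0.5 -2 -15 20 0 0 -50'
python3 -m inch '0.5 2 0 5 10 0 0;0.5 2 2 6 20 0 0;0.5 2 5 6 30 0 0;0.5 2 10 5 40 0 0;0.5 2 15 4 45 0 0;0.5 2 17 3 45 0 0;0.5 2 17 3 45 0 0;0.5 2 17 3 45 0 0;0.5 2 17 3 45 0 0'
python3 - <<'E'
from h import *
np.set_printoptions(precision=4,suppress=True)
f=grab_frame("wrist"); print("cam",-f["R"].T@f["t"])
new=f["pixels"][90:240,160:360][::-1,::-1,::-1].copy(); old=cv2.resize(cv2.imread("pics/w20.png"),(200,150),interpolation=cv2.INTER_AREA)
def disc(im):
    h=cv2.cvtColor(im,cv2.COLOR_BGR2HSV); o=[]
    for m in (((h[...,1]>130)&(abs(h[...,0].astype(int)-23)<6)&(h[...,2]>120))[8:30,75:115],((h[...,1]<40)&(h[...,2]>90))[46:75,70:130]):
        o.append(np.argwhere(m).mean(0)[::-1].round(1)); o.append(m.sum())
    return o
print("old",disc(old)); print("new",disc(new))
for x0,y0,w,hh in((60,70,90,40),(75,105,60,30),(85,10,35,65)):
    t=old[y0:y0+hh,x0:x0+w]; r=cv2.matchTemplate(new,t,cv2.TM_CCOEFF_NORMED); _,v,_,p=cv2.minMaxLoc(r); print("patch",(x0,y0),"->",p,round(v,2))
for n in("foot_face","block_mid","platform_top"):
    for r in pinpoint("wrist",n)[:1]: print(n,r["p"],r["location"])
s=telemetry.get_state();print(s["eef_pos"],s["ee_rot"])
E
```

```text
t: 61.48
eef_pos: [0.411, -0.1037, 0.2689]
ee_rot: [-3.139, -0.0, 2.995]
force: [-0.3, -0.0, 0.7]
width: 0.0438
t: 62.6
eef_pos: [0.4312, 0.0659, 0.2993]
ee_rot: [2.364, -0.102, 3.038]
force: [0.4, 0.4, -0.5]
width: 0.0439
cam [ 0.4217 -0.094   0.3622]
old [array([17.8, 10.7]), np.int64(29), array([28.3, 14.2]), np.int64(604)]
new [array([20.2, 10.1]), np.int64(32), array([30.7, 14.3]), np.int64(609)]
patch (60, 70) -> (59, 70) 0.97
patch (75, 105) -> (74, 104) 0.99
patch (85, 10) -> (87, 10) 0.95
foot_face 0.73 [258.4, 180.5]
block_mid 0.92 [255.6, 163.2]
[0.4311 0.066  0.2991] [ 2.3638 -0.1032  3.0373]
```

```bash
python3 -m inch '0.5 0 -5 2 -10 0 0;0.5 0 -10 4 -20 0 0;0.5 0 -14 4 -30 0 0;0.5 0 -16 4 -40 0 0;0.5 0 -16 4 -45 0 0;0.5 0 -16 4 -45 0 0'; python3 -c "
from station import arm; print(arm.job_done())"
```

```text
t: 63.55
eef_pos: [0.4307, -0.0929, 0.339]
ee_rot: [-3.139, 0.0, 2.998]
force: [0.6, 0.3, 0.3]
width: 0.0438
the job is handed in; nothing more can be done
None
```

I handed the job in at 63.6 s of the 192 s allowed; no verdict was reported. The three corners that were there are stacked flat on the platform with alternating elbows. The sanding block lies on top, the arm is swung back to its stop, and the jack is wound up with the foot resting on the block.

- **Pile:** The two corners I measured after placing sit within about 2 mm of their targets; I checked the middle one only by eye. The block measured about 1 mm from the platform's centre. I turned it about 10° on purpose, with its length running away from the robot, so the gripper stayed clear of the pillar and the knob.
- **Mended fault:** After the first wind-up, the picture showed the arm about 2° short of its stop, because my release had nudged the peg back. I unwound the jack to free the foot and pushed the arm to the stop again, where about 12 N was felt. I then let go while still pressing and wound the jack up again.
- **Foot lift:** The knob stands at about 3.98 rad, so the calculated lift is about 3.8 mm.
- **Last checks:** The close-up before the mend showed the foot flat on the block with no gap. Comparing a picture from almost the same camera pose afterwards, the pile and block had not moved. The foot had shifted 3 to 4 mm toward the centre.
- **Not confirmed:** The pictures are too coarse to measure the lift itself; a rough pixel reading before the mend gave 4.6 to 6.5 mm. I think the foot's off-centre position then explains most of the excess over 3.8 mm, so the lift figure rests on the knob angle.

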